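Hang the slide carrier on the dipping stand and hold it at the lift mark

ROBOT

A 6-joint arm with a two-finger parallel gripper is mounted at the origin on a cart in front of the work surface, level with it; the furniture and walls round the work are solid. World frame = base frame: x ahead of the robot, y to its left, z up, the work surface at z = 0. Lengths are in m, angles in degrees, forces in N, time in s.
With the tool pointing down it reaches from about 0.325 to 0.775 m from the base axis. Payload 5.5 kg.
Tool frame: the origin (TCP) lies at the very end of the fingers, on their centre line; the grasp point (between the pads) lies 19 mm behind it; z points along the fingers, y is the direction in which the jaws open and shut (so a half turn about z gives the same grasp; the last joint's range is limited). The gripper opens to 88 mm and grips with 3 to 60 N. Pads are 20 mm wide; open, the fingers measure 115 mm over their backs; the gripper's body (75 mm by 178 mm) begins 61 mm behind the grasp point.
Start: joints at [-68.337, 5.22, 70.514, -0, 104.267, -3.249], TCP at [0.253, -0.544, 0.223] pointing down, gripper open.
Joint ranges: [-164.24, 164.24], [-49.07, 125.15], [9.68, 141.18], [-86.29, 266.29], [3.28, 154.24], [-151.56, 151.56]. Speed limits (degrees/s): [147.25, 147.25, 172.46, 180, 180, 180].

INTERFACE

Orientations are given as a 3x3 rotation matrix whose columns are the frame's x, y, z axes.
In Python, from station import manip gives the robot as it stands. The module is installed in compiled form; this text tells all that it offers.
- The arm moves only by the tool arm_command, never from a script. Its argument "motion" is a list of rows, each a list of 7 numbers: the closure, from -1 (fully open) to 1 (shut), so that 0 is half open, then the shift along the tool's x, y, z in mm, then the turn, a rotation vector about the tool's x, y, z in degrees. A call has 1 to 5 rows; each row shifts and turns the commanded pose from where the row before left it, along the tool's axes as they then stand; what a row does not reach is not made up. A row lasts 1/12 s, in which the tool goes at most 41.7 mm and 7.16 degrees, less where a joint would pass 70% of its speed; a pose out of reach is approached as far as the arm can. A call with a gripper value outside its range is refused whole. The fingers move at their own pace and stop on an object; "grip_force" is the grip in N (left out, the last holds). Time passes only in rows, so rows that do not move let the fingers close. It gives the time, the measured TCP pose, the force and the opening at its end, in the units of the state.
- manip.state(): the state, without advancing time (a new reading comes with each control period).
- manip.get_image(name): name is "side" or "top" or "wrist"; returns the picture (384x512x3 uint8, red, green, blue); there is no depth.
- manip.calibration(name): a dict with "vfov" (degrees; the focal length in pixels is half the picture's height over the tangent of half this angle, whatever the lens; pixels are square), "cx", "cy" (the principal point, pixels), "camera_from_world" (4x4, takes a point from world to camera coordinates). Camera axes: x right, y down, z forward; pixel columns grow to the right and rows downward; lengths in m; the calibration is good to about 2 mm. The wrist camera is an equidistant fisheye: a pixel r from the principal point sees the ray r / f radians off the axis. A picture is of the moment at which its call begins: read the wrist's pose just before it. calibration takes no time and is no camera call; for the wrist camera it gives the pose at the moment of the call.
- manip.finish_job(): hands the job in, once; it reports no verdict.
The state is a dict: "t": time; "qpos": joint angles; "joint_velocities": joint speeds; "effort": joint torques, N m; "tcp_pos": TCP position; "tcp_rot": TCP orientation; "ft_force": force on the tool from outside, world axes, zero at the start; "wrist_torque": the same for the moment, N m; "width": opening from 0.0 (shut) to 1.0 (fully open).
Only numpy, scipy, OpenCV 4.12 (cv2) and the standard library are available. Lean on these libraries where they do the work, as an engineer would, in place of code of your own. Each camera call takes 0.05 s, during which the arm holds its last target.

TASK

Hang the loaded slide carrier by its wire bail on the level cross bar of the slide-dipping stand, between its two flanges, so that it hangs freely down into the green dish; keep it upright so that no slide falls out. Then take the stand's black knob and draw the sprung rod up out of its column until the red ring on the rod has just come out of the collar, and finish still holding it there by the knob, carrier hanging clear above the dish, so that I can change the dish underneath. Leave the slide box and the two small bottles where they are.

Things in the scene. Friction and masses are not known exactly. Their poses are not given: they have to be found in the camera images.
- slide_carrier: Loose steel slide carrier, about 0.2 kg, full of glass slides: open rack 92 (its x, over the wires) x 44 (its y) x 29 mm high under a tall closed wire bail that stands in its x-z plane, with a black grip block on the bail's peak (172 mm high in all). Origin: centre of its underside, z up; a half turn about z makes no difference. Starts upright on the worktop, yaw -0.7 to 0.7
- carrier_grip (a point): Centre of the carrier's black grip block, 157 mm above the carrier's underside; the block is 22 mm along the carrier's x, 14 mm along its y and 30 mm high (z 142 to 172). Axes as the carrier
- bail_crown (a point): Underside of the bail's peak, where it rests on the bar: 133 mm above the carrier's underside, on its z axis. The bail is 5 mm wire: straight up at x = +-43.5 mm from the rack to 45 mm above the underside, then leaning inward to x = +-12 at 130 mm, then to the blunt peak at x = 0. Open between the wires from the rack's top (29 mm) to the peak
- dip_stand: Slide-dipping stand fixed to the worktop: white base plate 140 (x) x 190 (y) x 10 mm; origin under its centre, z up. An aluminium guide column (25 mm in diameter with collar, top at z 135) stands at its y = +55; the sprung rod comes out of its top. At y = -35 on the base is the green dish. The stand includes rod and dish
- stain_dish: Open pale green dish on the stand's base, outside 118 x 74 mm over the rim and 55 mm high, inside 104 (x) x 60 (y) x 51 mm; origin under its centre, axes as the stand. Rim 65 mm above the worktop
- dip_rod (a joint): How far the rod is drawn up out of the column (m): 0 = down, at rest; 0.060 = lower edge of the 4 mm high red ring level with the collar's lip; 0.085 = stop. An inner spring pulls it down (2.2 N at 0, 8.8 N at 0.060; rod and hanging carrier add about 3.5 N), so it goes back down if let go. Thin black lines at 0.020 and 0.040
- knob (a point): Centre of the black pull knob on top of the rod, on the column's axis: upright cylinder 29 mm in diameter and 28 mm high; beneath it 11 mm of bare thin stem, then the bar's clamp block. 186 mm above the worktop when the rod is down; rises with the rod. Axes as the stand
- bar_seat (a point): On the axis of the level cross bar, midway between its flanges, above the dish's centre. 10 mm in diameter, from the rod's clamp toward the stand's -y, 150 mm above the worktop with the rod down; flanges 20 mm in diameter, 3 mm thick, 16 mm apart. The bail goes on over the free end. Hung, its peak rests on the bar, 5 mm above this point, the carrier's underside 22 mm above the worktop
- bar_tip (a point): Free end of the cross bar, on its axis, 14 mm beyond bar_seat toward the stand's -y
- collar_lip (a point): Centre of the collar's top rim at the top of the column, 135 mm above the worktop, where the ring must appear
- box_of_slides: Blue slide box, 71 x 111 x 34 mm, bystander; origin under its centre
- red_cap_bottle: Purple-labelled small bottle with red cap, 38 mm in diameter, 84 mm high, bystander; origin under its centre
- oil_bottle: Brown dropper bottle with black cap, 29 mm in diameter, 76 mm high, bystander; origin under its centre
Things that resemble listed ones, but are neither listed nor needed, are in the scene too. There is more than one size of the slide_carrier; the one meant has the size given above.

How it is judged:
By the outcome, as a careful person would: the job done as asked, in the order asked, and still so for the second after the job is handed in, while the arm keeps its last pose, push and grip.
It also fails if it takes over 51 s, if anything falls off the work surface, if the arm or the gripper's body presses on something with over 40 N, if the wrist force passes 120 N, or if a joint passes its speed limit or range.

## Working session

There is one attempt and no reset: what is moved stays moved. The work goes in short steps, Python scripts to look and compute and a tool call to move; the robot and the scene stay as the last step left them, time stands still between calls to the robot, and variables do not carry over. Pictures are saved under pics/ and viewed, and the job is handed in when it is done.

Besides the shell and the picture viewer there is one more tool, called after "Request:" as name(argument=value, ...), one argument or row to a line, values as JSON. arm_command: Moves the arm, as the interface text tells. Its arguments: {"type":"object","properties":{"motion":{"type":"array"},"grip_force":{"type":"number"}},"required":["motion"]}

```bash
mkdir -p pics
cat > h.py <<'E'
import numpy as np,cv2
from station import manip
def save(n,im): cv2.imwrite('pics/'+n+'.png',im[:,:,::-1])
def grab(cam,n):
    c=manip.calibration(cam); im=manip.get_image(cam); save(n,im); np.savez('pics/'+n+'.npz',im=im,M=c['camera_from_world'],v=c['vfov'],cx=c['cx'],cy=c['cy'],fish=cam=='wrist'); return im
def cal(n):
    d=np.load('pics/'+n+'.npz'); return d
def ray(d,u,v):
    f=192/np.tan(np.radians(float(d['v'])/2)); x=u-float(d['cx']);y=v-float(d['cy'])
    if d['fish']:
        r=np.hypot(x,y);th=r/f; c=np.array([np.sin(th)*x/max(r,1e-9),np.sin(th)*y/max(r,1e-9),np.cos(th)])
    else: c=np.array([x/f,y/f,1.]);c/=np.linalg.norm(c)
    M=d['M'];R=M[:3,:3]; return -R.T@M[:3,3],R.T@c
def plane(d,u,v,z):
    o,r=ray(d,u,v); return o+r*(z-o[2])/r[2]
def proj(d,p):
    f=192/np.tan(np.radians(float(d['v'])/2)); c=d['M'][:3,:3]@np.array(p)+d['M'][:3,3]
    if d['fish']:
        r=np.hypot(c[0],c[1]);th=np.arctan2(r,c[2]);k=f*th/max(r,1e-9); return float(d['cx'])+k*c[0],float(d['cy'])+k*c[1]
    return float(d['cx'])+f*c[0]/c[2],float(d['cy'])+f*c[1]/c[2]
def tri(obs):
    A=np.zeros((3,3));b=np.zeros(3)
    for d,u,v in obs:
        o,r=ray(d,u,v);P=np.eye(3)-np.outer(r,r);A+=P;b+=P@o
    p=np.linalg.solve(A,b); return p,[np.linalg.norm(np.cross(p-ray(d,u,v)[0],ray(d,u,v)[1])) for d,u,v in obs]
E
python3 - <<'E'
from h import *
for c in('side','top','wrist'):
    grab(c,c+'0'); d=cal(c+'0'); print(c,d['v'],d['cx'],d['cy'],np.round(d['M'],3).tolist())
s=manip.state(); print({k:np.round(s[k],3).tolist() for k in s})
E
```

```text
side 54.22348906797054 252.6590995412686 187.8605601008754 [[-0.898, -0.44, -0.001, 0.501], [-0.239, 0.489, -0.839, 0.253], [0.369, -0.753, -0.544, 0.873], [0.0, 0.0, 0.0, 1.0]]
top 54.237391186408914 253.47920709429903 198.31731561500584 [[0.001, -1.0, -0.03, -0.017], [-0.993, 0.003, -0.118, 0.58], [0.118, 0.03, -0.993, 0.946], [0.0, 0.0, 0.0, 1.0]]
wrist 65.70646984690485 254.2270265611323 193.03779262981078 [[0.421, -0.907, -0.001, -0.599], [-0.878, -0.407, 0.252, -0.03], [-0.229, -0.105, -0.968, 0.39], [0.0, 0.0, 0.0, 1.0]]
{'t': 0.15, 'qpos': [-68.337, 5.255, 70.565, -0.0, 104.267, -3.25], 'joint_velocities': [0.085, -0.142, -0.136, -0.082, -0.071, 0.016], 'effort': [0.002, -44.705, -40.691, 0.07, 0.027, -0.0], 'tcp_pos': [0.253, -0.544, 0.222], 'tcp_rot': [[0.907, 0.421, -0.001], [0.421, -0.907, 0.001], [0.0, -0.002, -1.0]], 'ft_force': [-0.014, 0.593, -0.371], 'wrist_torque': [-0.033, -0.002, 0.015], 'width': 0.999}
```

```bash
ls pics
```

```text
side0.npz
side0.png
top0.npz
top0.png
wrist0.npz
wrist0.png
```

View pics/side0.png

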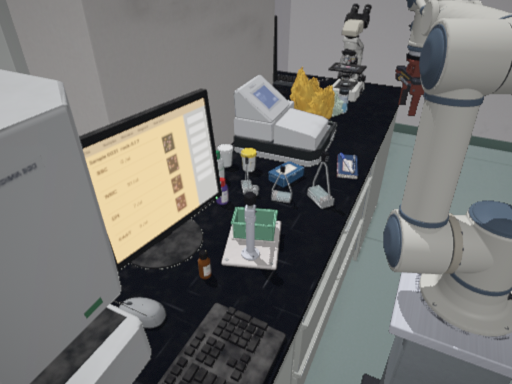

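View pics/top0.png

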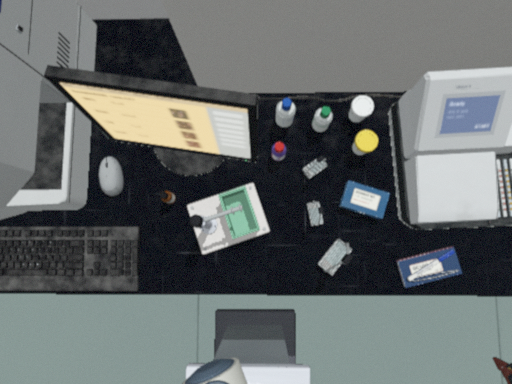

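View pics/wrist0.png

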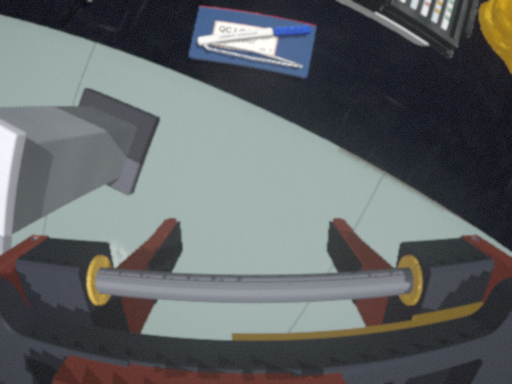

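Run:
```python
from h import *
a=cal('top0')['im'][140:290,270:400]; b=cal('side0')['im'][135:215,230:360]
s=cal('top0')['im'][175:260,150:280]
t=cal('side0')['im'][185:285,190:300]
save('t_c',cv2.resize(a,None,fx=5,fy=5,interpolation=2)[:600]);save('s_c',cv2.resize(b,None,fx=6,fy=6,interpolation=2))
save('t_s',cv2.resize(s,None,fx=6,fy=6,interpolation=2));save('s_s',cv2.resize(t,None,fx=6,fy=6,interpolation=2))
```

```text
(no output)
```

View pics/t_c.png

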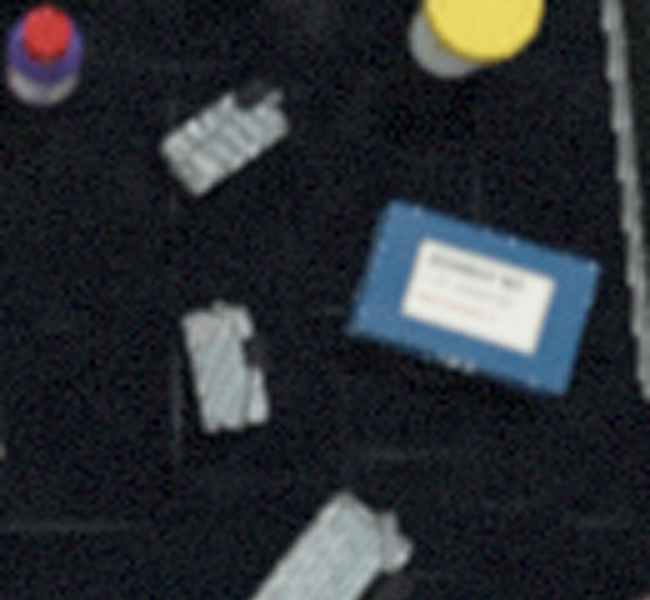

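View pics/s_c.png

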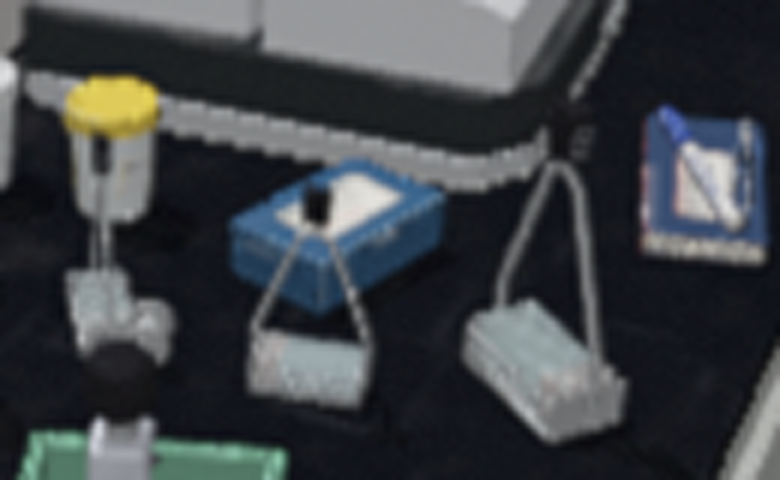

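View pics/t_s.png

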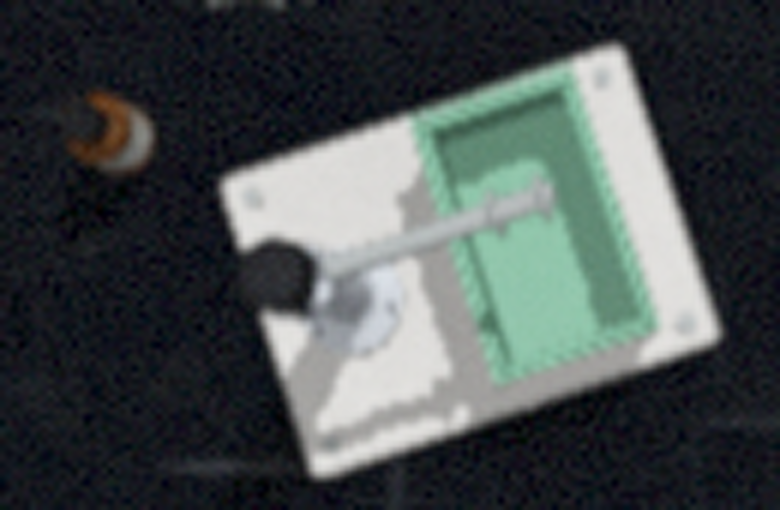

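View pics/s_s.png

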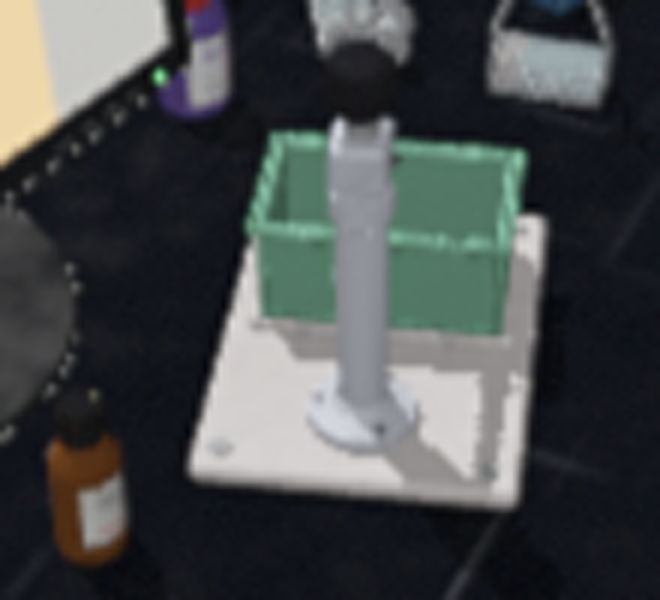

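Run:
```python
from h import *
T=cal('top0');S=cal('side0')
c=[plane(T,150+u/6,175+v/6,0.010) for u,v in((620,42),(722,338),(316,480),(220,182))]
c=np.array(c);print(np.round(c,4)); print('edges',np.linalg.norm(c-np.roll(c,-1,0),axis=1)); print('ctr',c.mean(0))
yax=(c[3]+c[2]-c[0]-c[1]);print('y axis',yax/np.linalg.norm(yax),np.degrees(np.arctan2(yax[1],yax[0]))-90)
xax=(c[0]+c[3]-c[1]-c[2]);print('x yaw',np.degrees(np.arctan2(xax[1],xax[0])))
print('knob',tri([(T,196.7,220.8),(S,250.2,198.5)]))
print('bartip top',plane(T,150+548/6,175+190/6,.15))
hsv=cv2.cvtColor(T['im'],cv2.COLOR_RGB2HSV)
for (x0,y0,x1,y1) in((298,150,332,182),(303,195,328,232),(310,230,362,285)):
    m=(hsv[y0:y1,x0:x1,2]>75).astype(np.uint8); 
    cs,_=cv2.findContours(m,0,2);k=max(cs,key=cv2.contourArea);r=cv2.minAreaRect(k)
    b=cv2.boxPoints(r)+[x0,y0]; w=np.array([plane(T,u,v,.029) for u,v in b]); print(b.round(1).tolist(),np.linalg.norm(w-np.roll(w,-1,0),axis=1).round(4),w.mean(0).round(4))
    print(w.round(3).tolist())
save('t_c2',cv2.resize(T['im'][225:295,300:375],None,fx=8,fy=8,interpolation=2))
```

```text
[[ 0.6275 -0.0161  0.01  ]
 [ 0.4952 -0.0612  0.01  ]
 [ 0.4329  0.1177  0.01  ]
 [ 0.5648  0.1631  0.01  ]]
edges [0.13985882 0.18940785 0.13952713 0.1898141 ]
ctr [0.5300883  0.05086808 0.01      ]
y axis [-0.32983995  0.94403687  0.        ] 19.259061651292072
x yaw 18.919420305350112
knob (array([0.51303553, 0.10322728, 0.18585102]), [np.float64(0.00014787693278188422), np.float64(0.00014787693278198261)])
bartip top [0.54740051 0.00722346 0.15      ]
[[300.7, 168.3], [321.9, 153.5], [329.6, 164.5], [308.4, 179.3]] [0.0689 0.0357 0.0686 0.0356] [ 0.6656 -0.1799  0.029 ]
[[0.661, -0.142, 0.029], [0.7, -0.198, 0.029], [0.67, -0.218, 0.029], [0.631, -0.162, 0.029]]
[[305.4, 201.6], [318.7, 198.8], [324.0, 223.6], [310.7, 226.4]] [0.0356 0.0659 0.0353 0.0659] [ 0.5433 -0.1766  0.029 ]
[[0.572, -0.153, 0.029], [0.579, -0.188, 0.029], [0.515, -0.2, 0.029], [0.507, -0.166, 0.029]]
[[315.7, 263.6], [338.4, 235.3], [354.1, 247.9], [331.5, 276.2]] [0.0935 0.0508 0.093  0.0504] [ 0.4324 -0.2261  0.029 ]
[[0.412, -0.177, 0.029], [0.484, -0.236, 0.029], [0.452, -0.276, 0.029], [0.381, -0.216, 0.029]]
```

View pics/t_c2.png

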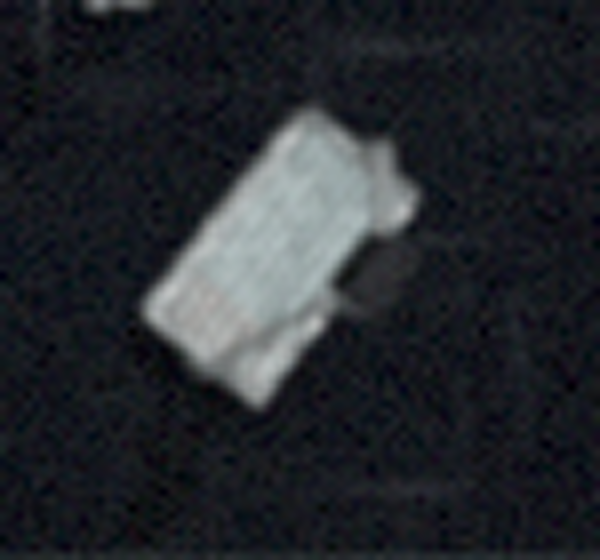

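```bash
cat >> h.py <<'E'
from scipy.spatial.transform import Rotation as Ro
def need(p,yaw,s=None):
    "remaining: tool-frame mm from current to p (TCP) and rotvec deg; tool down, tool x at yaw"
    s=s or manip.state(); R=np.array(s['tcp_rot']);c,sn=np.cos(np.radians(yaw)),np.sin(np.radians(yaw))
    G=np.array([[c,sn,0],[sn,-c,0],[0,0,-1.]])
    d=R.T@(np.array(p)-s['tcp_pos'])*1000; rv=np.degrees(Ro.from_matrix(R.T@G).as_rotvec())
    print('t',round(s['t'],2),'tcp',np.round(s['tcp_pos'],4),'d_tool',d.round(1),'rot',rv.round(2),'F',np.round(s['ft_force'],1),'w',round(s['width']*88,1),'q',np.round(s['qpos'],0)); return d,rv
E
python3 - <<'E'
from h import *
T=cal('top0');S=cal('side0')
print('grip',tri([(T,347.75,259),(S,325,156.7)]))
w=np.array([plane(T,300+u/8,225+v/8,.029) for u,v in((312,103),(145,312),(205,375),(378,170))]);print(w.round(3),np.linalg.norm(w-np.roll(w,-1,0),axis=1),w.mean(0)); a=w[0]-w[1]+w[3]-w[2];print(np.degrees(np.arctan2(a[1],a[0])))
g=(.4324,-.2335,.157);print('proj',proj(T,g),proj(S,g))
need((.43,-.23,.26),-40)
E
```

```text
grip (array([ 0.4294829 , -0.23097366,  0.1557714 ]), [np.float64(0.00015139844129281164), np.float64(0.00015139844129286633)])
[[ 0.478 -0.238  0.029]
 [ 0.411 -0.183  0.029]
 [ 0.391 -0.202  0.029]
 [ 0.456 -0.258  0.029]] [0.08624351 0.0272073  0.0862065  0.02963072] [ 0.43422835 -0.2200509   0.029     ]
-40.288333715640164
proj (np.float64(348.9542134014557), np.float64(257.6329633382426)) (np.float64(324.39882257432464), np.float64(155.77414134111712))
t 0.15 tcp [ 0.2526 -0.544   0.2218] d_tool [ 293.1 -210.1  -37.9] rot [-8.000e-02  4.000e-02  6.491e+01] F [-0.   0.6 -0.4] w 87.9 q [-68.   5.  71.  -0. 104.  -3.]
```

Request:
arm_command(
  motion=[
    [-1, 25, -18, -8, 0, 0, 0],
    [-1, 25, -18, -8, 0, 0, 0],
    [-1, 25, -18, -8, 0, 0, 0],
    [-1, 25, -18, -8, 0, 0, 0],
    [-1, 25, -18, -6, 0, 0, 0],
  ],
)

```text
t: 0.57
tcp_pos: [0.3286, -0.4086, 0.261]
tcp_rot: [[0.907, 0.421, 0.0], [0.421, -0.907, -0.0], [0.0, 0.0, -1.0]]
ft_force: [1.3, -0.2, 0.1]
width: 1.0
```

Request:
arm_command(
  motion=[
    [-1, 25, -18, 0, 0, 0, 0],
    [-1, 25, -18, 0, 0, 0, 0],
    [-1, 25, -18, 0, 0, 0, 0],
    [-1, 25, -18, 0, 0, 0, 0],
    [-1, 25, -18, 0, 0, 0, 0],
  ],
)

```text
t: 0.98
tcp_pos: [0.4041, -0.2742, 0.2604]
tcp_rot: [[0.907, 0.421, -0.0], [0.421, -0.907, 0.0], [-0.0, -0.0, -1.0]]
ft_force: [0.5, 0.5, 0.5]
width: 1.001
```

Request:
arm_command(
  motion=[
    [-0.2, 0, 0, 0, 0, 0, 7],
    [-0.2, 0, 0, 0, 0, 0, 7],
    [-0.2, 0, 0, 0, 0, 0, 7],
    [-0.2, 0, 0, 0, 0, 0, 7],
    [-0.2, 0, 0, 0, 0, 0, 7],
  ],
)

```text
t: 1.4
tcp_pos: [0.4036, -0.2754, 0.2603]
tcp_rot: [[0.984, -0.181, -0.0], [-0.181, -0.984, 0.0], [-0.001, -0.0, -1.0]]
ft_force: [0.8, -0.1, -0.5]
width: 0.659
```

Request:
arm_command(
  motion=[
    [-0.2, 0, 0, 0, 0, 0, 7],
    [-0.2, 0, 0, 0, 0, 0, 7],
    [-0.2, 0, 0, 0, 0, 0, 7],
    [-0.2, 0, 0, 0, 0, 0, 7],
    [-0.2, 0, 0, 0, 0, 0, 2],
  ],
)

```text
t: 1.82
tcp_pos: [0.4036, -0.2756, 0.2603]
tcp_rot: [[0.761, -0.649, -0.0], [-0.649, -0.761, 0.0], [-0.001, 0.0, -1.0]]
ft_force: [0.3, 0.4, -0.8]
width: 0.601
```

Run:
```python
from h import *
need((.43,-.231,.26),-40)
grab('wrist','w1');grab('side','s1')
d=cal('w1')
for z in (.142,.172): print(proj(d,(.4295,-.231,z)))
```

```text
t 1.82 tcp [ 0.4036 -0.2756  0.2603] d_tool [ -8.8 -51.1   0.3] rot [ 0.    0.03 -0.45] F [ 0.3  0.4 -0.8] w 52.9 q [-38. -11.  83.  -0. 109.  92.]
(np.float64(203.5389030215338), np.float64(196.8484222624469))
(np.float64(198.09902584281372), np.float64(205.69265943830962))
```

View pics/w1.png

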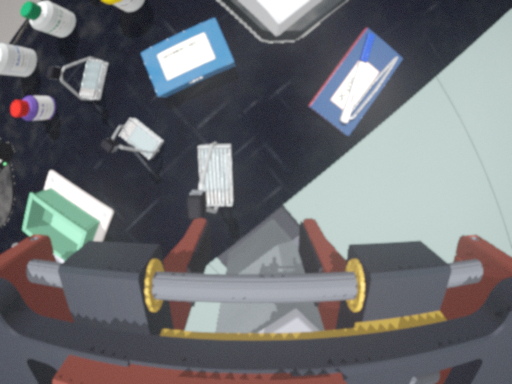

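View pics/s1.png

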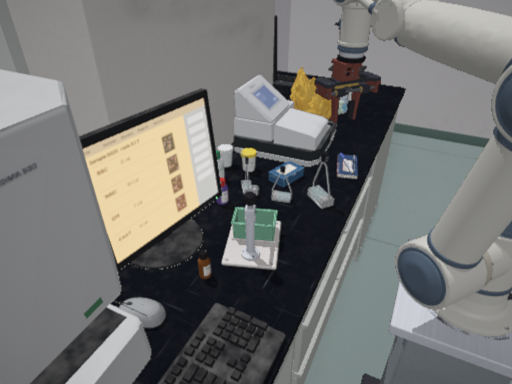

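Request:
arm_command(
  motion=[
    [-0.2, -3, -17, 0, 0, 0, -0.5],
    [-0.2, -3, -17, 0, 0, 0, 0],
    [-0.2, -3, -17, 0, 0, 0, 0],
    [-0.2, 0, 0, 15, 0, 0, 0],
    [-0.2, 0, 0, 15, 0, 0, 0],
  ],
)

```text
t: 2.33
tcp_pos: [0.4301, -0.2301, 0.2312]
tcp_rot: [[0.773, -0.634, 0.002], [-0.634, -0.773, -0.001], [0.002, -0.0, -1.0]]
ft_force: [0.4, -0.1, 0.3]
width: 0.599
```

Run:
```python
from h import *
need((.43,-.231,.146),-40)
im=grab('wrist','w2')
d=cal('w2')
for z in (.142,.172): print(proj(d,(.4295,-.231,z)))
p=np.array([.4295,-.231,0]);ex=np.array([np.cos(.698),-np.sin(.698),0]);ey=np.array([np.sin(.698),np.cos(.698),0])
im=im.copy()
for a in(-11,11):
  for b in(-7,7):
    for z in(.142,.172):
      q=proj(d,p+ex*a/1e3+ey*b/1e3+[0,0,z]);cv2.circle(im,(int(round(q[0])),int(round(q[1]))),1,(255,0,0),-1)
save('w2c',cv2.resize(im[60:260,160:360],None,fx=3,fy=3,interpolation=2))
```

```text
t 2.33 tcp [ 0.4301 -0.2301  0.2312] d_tool [ 0.3  0.8 85.2] rot [-0.02 -0.12  0.62] F [ 0.4 -0.1  0.3] w 52.7 q [-32. -12.  86.   0. 106.  97.]
(np.float64(256.15813445553954), np.float64(195.7177744705952))
(np.float64(256.3898591416527), np.float64(205.60378322788205))
```

View pics/w2c.png

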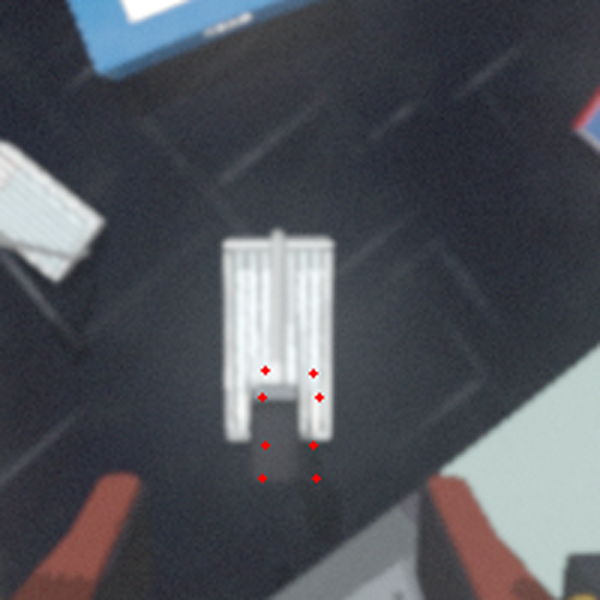

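Request:
arm_command(
  motion=[
    [-0.2, 0, -3, 20, 0, 0, 0.5],
    [-0.2, 0, 0, 20, 0, 0, 0],
    [-0.2, 0, 0, 20, 0, 0, 0],
    [-0.2, 0, 0, 15, 0, 0, 0],
    [-0.2, 0, 0, 10, 0, 0, 0],
  ],
)

```text
t: 2.8
tcp_pos: [0.4306, -0.228, 0.1438]
tcp_rot: [[0.766, -0.643, -0.002], [-0.643, -0.766, 0.001], [-0.003, 0.0, -1.0]]
ft_force: [0.4, -0.6, -0.2]
width: 0.6
```

Run:
```python
from h import *
need((.432,-.2284,.146),-40)
im=grab('wrist','w3');save('w3c',cv2.resize(im[60:300,120:380],None,fx=2.5,fy=2.5))
im=grab('side','s3');save('s3c',cv2.resize(im[90:220,260:390],None,fx=4,fy=4))
```

```text
t 2.8 tcp [ 0.4306 -0.228   0.1438] d_tool [ 1.3 -0.6 -2.2] rot [ 0.02  0.15 -0.03] F [ 0.4 -0.6 -0.2] w 52.8 q [-32. -12.  95.  -0.  97.  98.]
```

View pics/w3c.png

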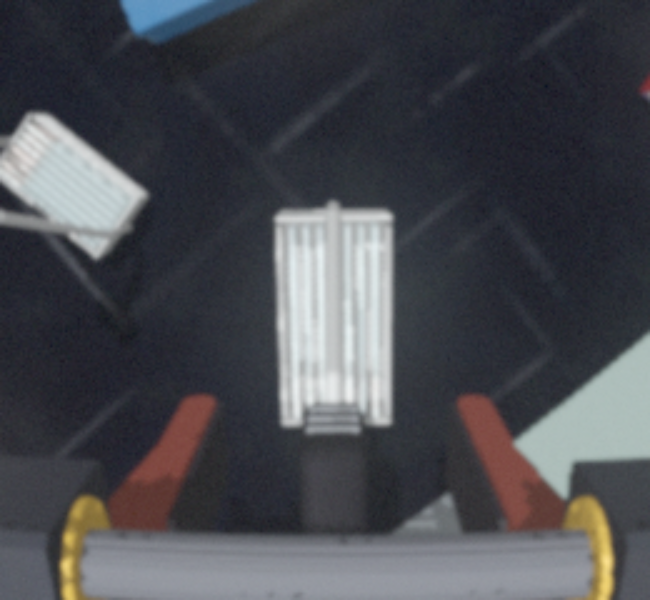

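View pics/s3c.png

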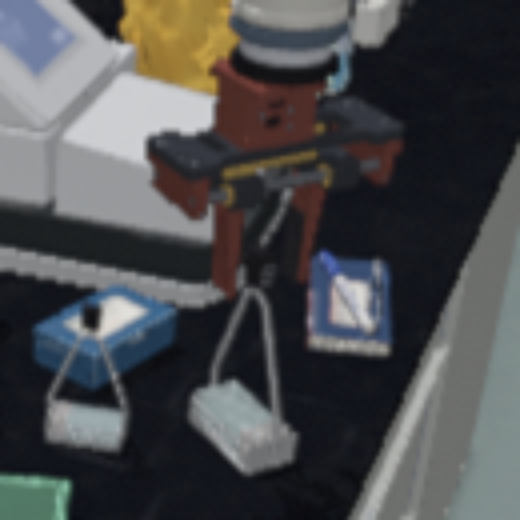

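Request:
arm_command(
  grip_force=25,
  motion=[
    [1, 0, 0, -2, 0, 0, 0],
    [1, 0, 0, 0, 0, 0, 0],
    [1, 0, 0, 0, 0, 0, 0],
    [1, 0, 0, 0, 0, 0, 0],
    [1, 0, 0, 0, 0, 0, 0],
  ],
)

```text
t: 3.32
tcp_pos: [0.4315, -0.2285, 0.1484]
tcp_rot: [[0.765, -0.644, 0.001], [-0.644, -0.765, -0.001], [0.001, -0.0, -1.0]]
ft_force: [0.1, 0.5, 0.1]
width: 0.26
```

Request:
arm_command(
  motion=[
    [1, 0, 0, 0, 0, 0, 0],
    [1, 0, 0, 0, 0, 0, 0],
    [1, 0, 0, -4, 0, 0, 0],
    [1, 0, 0, -8, 0, 0, 0],
    [1, 0, 0, -10, 0, 0, 0],
  ],
)

```text
t: 3.73
tcp_pos: [0.4308, -0.2281, 0.1693]
tcp_rot: [[0.765, -0.644, -0.002], [-0.644, -0.765, 0.001], [-0.002, 0.0, -1.0]]
ft_force: [-0.0, 0.8, -2.0]
width: 0.16
```

Run:
```python
from h import *
need((.4306,-.228,.17),-40)
im=grab('wrist','w4');save('w4c',cv2.resize(im[60:300,120:380],None,fx=2.5,fy=2.5))
im=grab('side','s4');save('s4c',cv2.resize(im[90:220,260:390],None,fx=4,fy=4))
```

```text
t 3.73 tcp [ 0.4308 -0.2281  0.1693] d_tool [-0.2  0.1 -0.7] rot [ 0.02  0.13 -0.09] F [-0.   0.8 -2. ] w 14.1 q [-32. -12.  93.  -0. 100.  98.]
```

View pics/w4c.png

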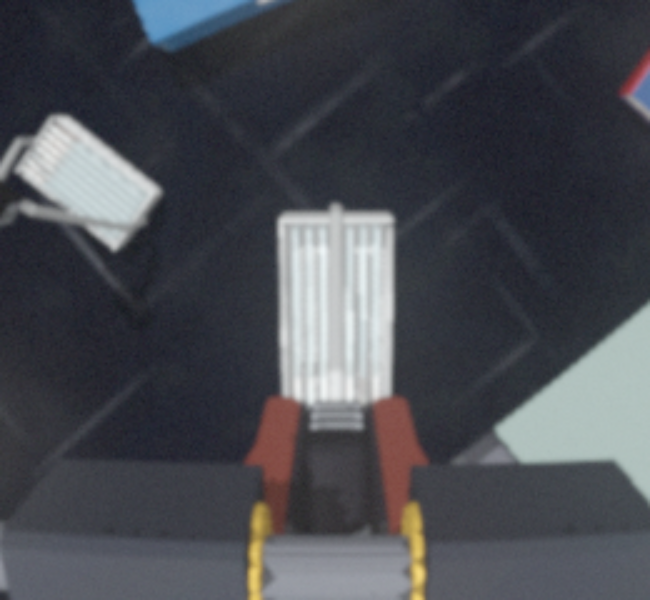

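View pics/s4c.png

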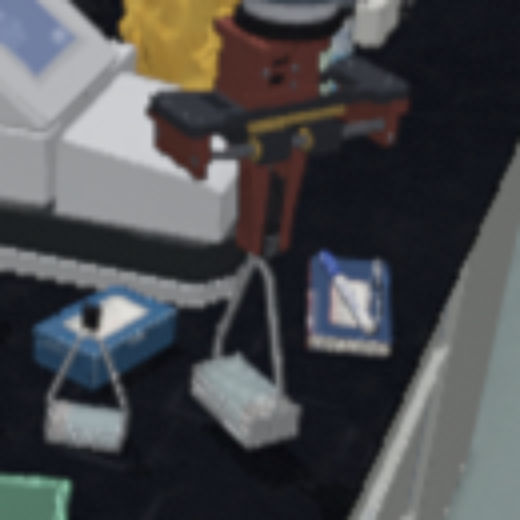

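Request:
arm_command(
  motion=[
    [1, 0, 0, -10, 0, 0, 0],
    [1, 0, 0, -15, 0, 0, 0],
    [1, 0, 0, -18, 0, 0, 0],
    [1, 0, 0, -17, 0, 0, 0],
    [1, 0, 0, -10, 0, 0, 0],
  ],
)

```text
t: 4.25
tcp_pos: [0.4316, -0.2286, 0.2422]
tcp_rot: [[0.765, -0.644, 0.002], [-0.644, -0.765, -0.001], [0.002, -0.0, -1.0]]
ft_force: [-0.5, -0.1, -1.7]
width: 0.157
```

Run:
```python
from h import *
need((.46,-.12,.235),-40)
```

```text
t 4.25 tcp [ 0.4316 -0.2286  0.2422] d_tool [ -48.2 -101.4    7.1] rot [-0.02 -0.14 -0.09] F [-0.5 -0.1 -1.7] w 13.8 q [-32. -12.  85.   0. 107.  98.]
```

Translate first (no yaw), then turn in place.

Request:
arm_command(
  motion=[
    [1, -5, -11, 0, 0, 0, 0],
    [1, -11, -22, 0, 0, 0, 0],
    [1, -14, -30, 0, 0, 0, 0],
    [1, -12, -25, 0, 0, 0, 0],
    [1, -6, -13, 0, 0, 0, 0],
  ],
)

```text
t: 4.67
tcp_pos: [0.4598, -0.1167, 0.2386]
tcp_rot: [[0.766, -0.642, -0.001], [-0.642, -0.766, 0.002], [-0.002, -0.001, -1.0]]
ft_force: [-0.2, -0.8, -2.0]
width: 0.162
```

Request:
arm_command(
  motion=[
    [1, 0, 0, 0, 0, 0, -2],
    [1, 0, 0, 0, 0, 0, -4],
    [1, 0, 0, 0, 0, 0, -5],
    [1, 0, 0, 0, 0, 0, -5],
    [1, 0, 0, 0, 0, 0, -5],
  ],
)

```text
t: 5.08
tcp_pos: [0.4594, -0.1191, 0.2384]
tcp_rot: [[0.947, -0.322, -0.002], [-0.322, -0.947, 0.001], [-0.002, -0.0, -1.0]]
ft_force: [-0.8, -0.9, -2.3]
width: 0.162
```

Request:
arm_command(
  motion=[
    [1, 0, 0, 0, 0, 0, -5],
    [1, 0, 0, 0, 0, 0, -5],
    [1, 0, 0, 0, 0, 0, -5],
    [1, 0, 0, 0, 0, 0, -5],
    [1, 0, 0, 0, 0, 0, -5],
  ],
)

```text
t: 5.5
tcp_pos: [0.4594, -0.1192, 0.2384]
tcp_rot: [[0.994, 0.108, -0.002], [0.108, -0.994, 0.001], [-0.002, -0.001, -1.0]]
ft_force: [0.0, -0.2, -2.8]
width: 0.161
```

Request:
arm_command(
  motion=[
    [1, 0, 0, 0, 0, 0, -5],
    [1, 0, 0, 0, 0, 0, -4],
    [1, 0, 0, 0, 0, 0, -3],
    [1, 0, 0, 0, 0, 0, -1],
    [1, 0, 0, 0, 0, 0, 0],
  ],
)

```text
t: 5.92
tcp_pos: [0.4594, -0.1195, 0.2388]
tcp_rot: [[0.946, 0.324, -0.001], [0.324, -0.946, 0.001], [-0.001, -0.001, -1.0]]
ft_force: [-0.5, -0.1, -2.5]
width: 0.155
```

Run:
```python
from h import *
need((.565,-.05,.228),19.2)
```

```text
t 5.92 tcp [ 0.4594 -0.1195  0.2388] d_tool [122.4 -31.4  10.7] rot [-0.06  0.05 -0.28] F [-0.5 -0.1 -2.5] w 13.6 q [-19. -14.  87.   0. 107.  52.]
```

Request:
arm_command(
  motion=[
    [1, 12, -3, 1, 0, 0, 0],
    [1, 25, -6, 2, 0, 0, 0],
    [1, 33, -8, 3, 0, 0, 0],
    [1, 32, -8, 3, 0, 0, 0],
    [1, 20, -6, 2, 0, 0, 0],
  ],
)

```text
t: 6.33
tcp_pos: [0.5673, -0.0488, 0.2271]
tcp_rot: [[0.946, 0.324, -0.0], [0.324, -0.946, 0.001], [0.0, -0.001, -1.0]]
ft_force: [0.9, 0.3, -2.0]
width: 0.157
```

Request:
arm_command(
  motion=[
    [1, 0, 0, 0, 0, 0, -0.3],
    [1, 0, 0, 0, 0, 0, 0],
  ],
)

```text
t: 6.5
tcp_pos: [0.5656, -0.0499, 0.2271]
tcp_rot: [[0.944, 0.33, -0.003], [0.33, -0.944, 0.0], [-0.002, -0.001, -1.0]]
ft_force: [-0.6, -1.3, -2.2]
width: 0.159
```

Run:
```python
from h import *
need((.565,-.05,.228),19.2)
im=grab('wrist','w5');
im=grab('side','s5');save('s5c',cv2.resize(im[130:280,190:340],None,fx=4,fy=4))
im=grab('top','t5');save('t5c',cv2.resize(im[150:270,150:300],None,fx=4,fy=4))
```

```text
t 6.5 tcp [ 0.5656 -0.0499  0.2271] d_tool [-0.6 -0.1 -0.9] rot [-0.07  0.13  0.09] F [-0.6 -1.3 -2.2] w 14.0 q [ -8.   0.  75.   0. 105.  62.]
```

View pics/w5.png

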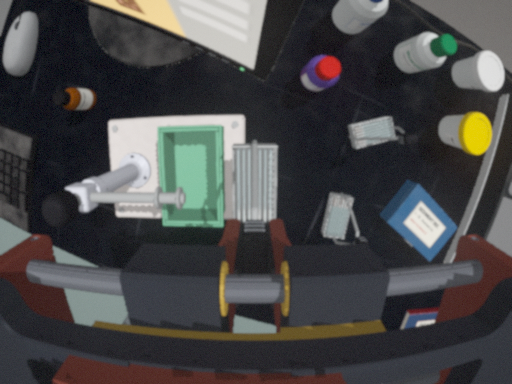

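View pics/s5c.png

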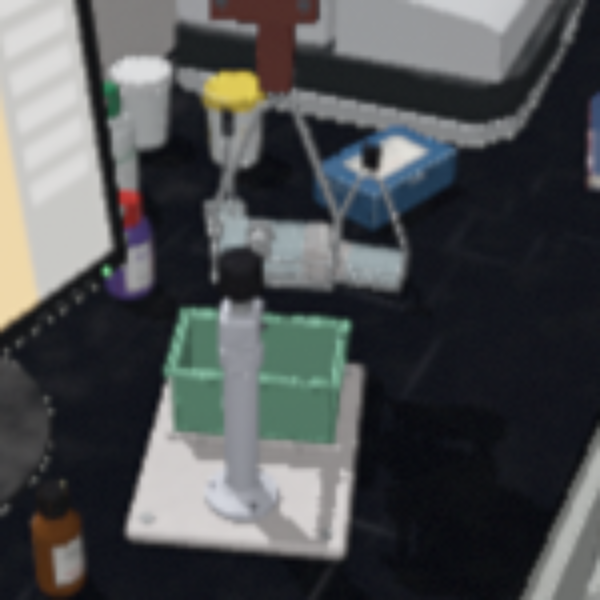

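View pics/t5c.png

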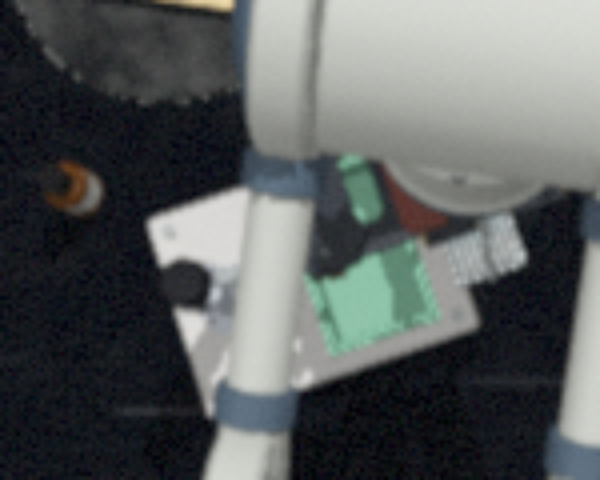

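Run:
```python
from h import *
d=cal('w5');im=d['im'].copy()
s=(.542,.018)
for p,c in(((.542,.018,.15),(255,0,0)),((.5466,.0048,.15),(0,0,255)),((.513,.1032,.2),(255,255,0))):
    q=proj(d,p);print(q);cv2.circle(im,(int(round(q[0])),int(round(q[1]))),1,c,-1)
save('w5c',cv2.resize(im[100:240,30:290],None,fx=3,fy=3,interpolation=2))
```

```text
(np.float64(171.89363273646228), np.float64(199.5946228348808))
(np.float64(187.50608574746423), np.float64(199.66697354378704))
(np.float64(53.906459323871104), np.float64(214.98623992201067))
```

View pics/w5c.png

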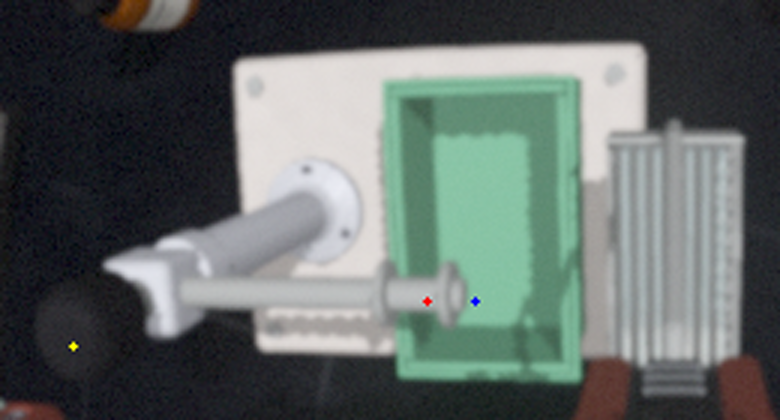

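Run:
```python
from h import *
d=cal('w5');t=np.array([.5656,-.0499,0]);a=np.radians(19.3);ex=np.array([np.cos(a),np.sin(a),0]);ey=np.array([np.sin(a),-np.cos(a),0]) # tool y
for y in(-.022,0,.022):
  q=proj(d,t+ex*.046+ey*y+[0,0,.108]);print('rack far edge',y,(np.array(q)-[30,100])*3)
# ray-plane of bar pts
for u,v in((382,293),(449,293),(416,293)):
  p=plane(d,30+u/3,100+v/3,.15);print(p, (p-t)@ex*1e3,(p-t)@ey*1e3)
for u,v in((387,80),(580,78),(580,381),(400,379)):
  p=plane(d,30+u/3,100+v/3,.065);print(p, (p-t)@ex*1e3,(p-t)@ey*1e3)
```

```text
rack far edge -0.022 [605.87455457 123.0154398 ]
rack far edge 0 [675.43831632 122.67339969]
rack far edge 0.022 [744.97200111 122.96182292]
[0.53921343 0.03107891 0.15      ] 1.8610263665854139 -85.14910941971837
[0.54599846 0.01184861 0.15      ] 1.908856665330786 -64.75699075838077
[0.54269639 0.02121331 0.15      ] 1.8875260873931206 -74.68678462009962
[0.58732671 0.07187187 0.065     ] 60.753041830687444 -107.74741561046807
[0.61000297 0.00220051 0.065     ] 59.127532575690836 -34.49669190461102
[ 0.49895329 -0.03376258  0.065     ] -57.567575500769976 -37.25820417854142
[0.47433803 0.03559318 0.065     ] -57.876408515303346 -110.85194151561811
```

Request:
arm_command(
  motion=[
    [1, 0, -8, 0, 0, 0, 0],
    [1, 1, -15, 0, 0, 0, 0],
    [1, 1, -17, 0, 0, 0, 0],
    [1, 0, -14, 0, 0, 0, 0],
    [1, 0, -8, 0, 0, 0, 0],
  ],
)

```text
t: 7.07
tcp_pos: [0.5455, 0.0099, 0.2293]
tcp_rot: [[0.944, 0.33, 0.001], [0.33, -0.944, 0.001], [0.001, -0.0, -1.0]]
ft_force: [0.2, -0.3, -1.9]
width: 0.154
```

Request:
arm_command(
  motion=[
    [1, 0, 0, 0, 0, 0, 0.4],
    [1, 0, 0, 0, 0, 0, 0],
  ],
)

```text
t: 7.23
tcp_pos: [0.5462, 0.0083, 0.229]
tcp_rot: [[0.946, 0.323, 0.001], [0.323, -0.946, -0.0], [0.001, 0.001, -1.0]]
ft_force: [0.2, -1.0, -2.4]
width: 0.157
```

Run:
```python
from h import *
need((.542,.018,.228),19)
im=grab('wrist','w6');save('w6c',cv2.resize(im[80:260,60:320],None,fx=3,fy=3,interpolation=2))
im=grab('side','s6');save('s6c',cv2.resize(im[150:270,200:320],None,fx=5,fy=5,interpolation=2))
```

```text
t 7.23 tcp [0.5462 0.0083 0.229 ] d_tool [ -0.9 -10.5   1. ] rot [ 0.04 -0.03 -0.16] F [ 0.2 -1.  -2.4] w 13.8 q [ -3.  -3.  78.  -0. 105.  68.]
```

View pics/w6c.png

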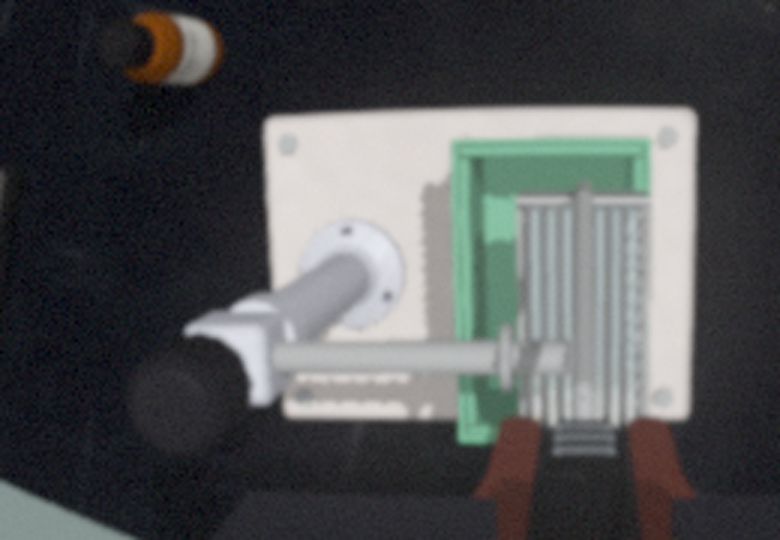

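View pics/s6c.png

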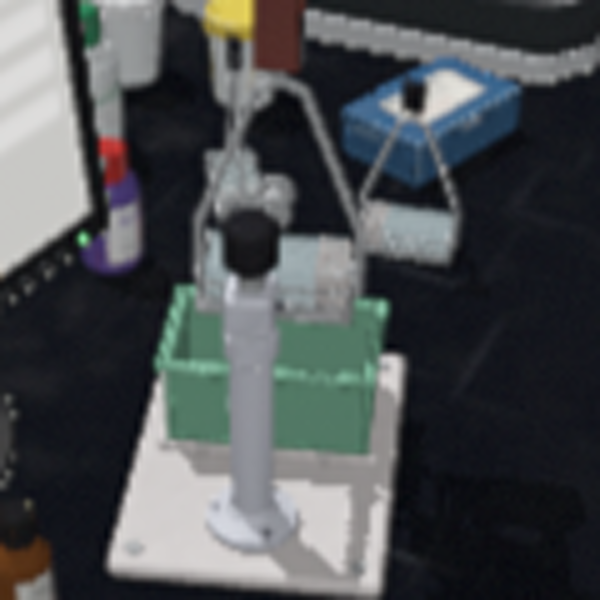

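Request:
arm_command(
  motion=[
    [1, 0, -3, 0, 0, 0, 0],
    [1, 0, -5, 0, 0, 0, 0],
    [1, 0, -4, 0, 0, 0, 0],
    [1, 0, 0, 0, 0, 0, 0],
    [1, 0, 0, 0, 0, 0, 0],
  ],
)

```text
t: 7.75
tcp_pos: [0.5425, 0.0194, 0.2286]
tcp_rot: [[0.946, 0.323, 0.0], [0.323, -0.946, -0.0], [0.0, 0.0, -1.0]]
ft_force: [-0.8, -0.5, -2.2]
width: 0.156
```

Run:
```python
from h import *
need((.542,.018,.228),19)
im=grab('wrist','w7');save('w7c',cv2.resize(im[120:270,150:340],None,fx=4,fy=4,interpolation=2))
d=cal('w7');s=manip.state();t=np.array(s['tcp_pos']);R=np.array(s['tcp_rot'])
def cr(p): q=proj(d,p);return ((q[0]-150)*4,(q[1]-120)*4)
for nm,p in(('seat@.15 below tcp',[t[0],t[1],.15]),('crown',t+[0,0,-.015]),('farend racktop',t+R[:,0]*.046+[0,0,-.119]),('nearend racktop',t-R[:,0]*.046+[0,0,-.119])): print(nm,cr(p))
d6=cal('w6');p=plane(d6,60+510/3,80+356/3,.15);print('bar pt tool x',R[:,0]@(p-t)*1e3, R[:,1]@(p-t)*1e3)
```

```text
t 7.75 tcp [0.5425 0.0194 0.2286] d_tool [-1.   1.2  0.6] rot [ 0.   -0.   -0.17] F [-0.8 -0.5 -2.2] w 13.8 q [ -2.  -4.  79.  -0. 105.  70.]
seat@.15 below tcp (np.float64(421.36199187441423), np.float64(318.624825104))
crown (np.float64(423.2378130645503), np.float64(427.02286925130977))
farend racktop (np.float64(420.6345176517217), np.float64(84.8792675259424))
nearend racktop (np.float64(420.46283102234713), np.float64(448.6494920677476))
bar pt tool x 0.7513402388154801 -9.743143922014013
```

View pics/w7c.png

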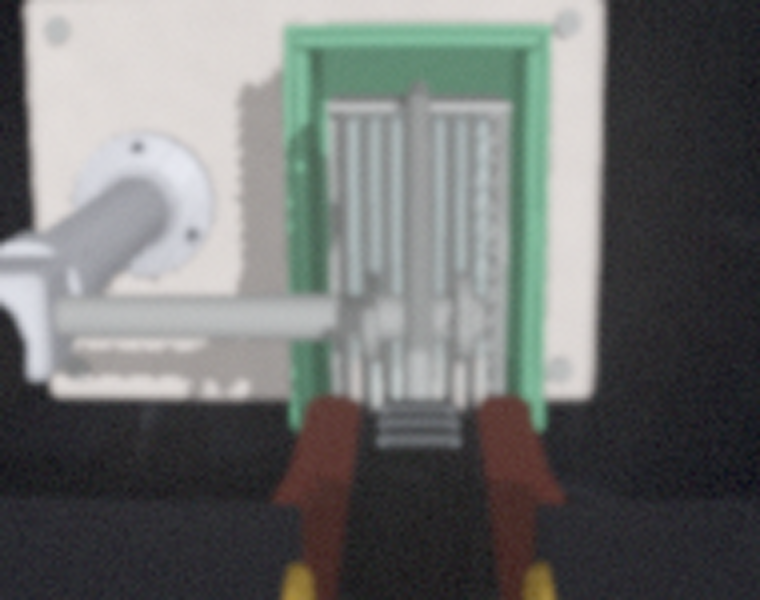

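Request:
arm_command(
  motion=[
    [1, 3, 0, 4, 0, 0, 0],
    [1, 0, 0, 10, 0, 0, 0],
    [1, 0, 0, 14, 0, 0, 0],
    [1, 0, 0, 12, 0, 0, 0],
    [1, 0, 0, 6, 0, 0, 0],
  ],
)

```text
t: 8.22
tcp_pos: [0.5446, 0.0202, 0.1795]
tcp_rot: [[0.947, 0.322, -0.004], [0.322, -0.947, 0.0], [-0.004, -0.001, -1.0]]
ft_force: [-0.0, 0.4, -2.0]
width: 0.155
```

Request:
arm_command(
  motion=[
    [1, 0, 0, 3, 0, 0, 0],
    [1, 0, 0, 2, 0, 0, 0],
    [1, 0, 0, 0, 0, 0, 0],
  ],
)

```text
t: 8.47
tcp_pos: [0.5454, 0.0202, 0.1774]
tcp_rot: [[0.947, 0.322, -0.0], [0.322, -0.947, -0.0], [-0.0, -0.0, -1.0]]
ft_force: [-0.3, 0.3, -3.6]
width: 0.159
```

Run:
```python
from h import *
need((.542,.018,.170),19)
im=grab('wrist','w8');save('w8c',cv2.resize(im[120:270,150:340],None,fx=4,fy=4,interpolation=2))
im=grab('side','s8');save('s8c',cv2.resize(im[150:270,200:320],None,fx=5,fy=5,interpolation=2))
```

```text
t 8.47 tcp [0.5454 0.0202 0.1774] d_tool [-3.9  1.   7.4] rot [-0.    0.01 -0.19] F [-0.3  0.3 -3.6] w 14.0 q [ -1.  -3.  84.  -0. 100.  70.]
```

View pics/w8c.png

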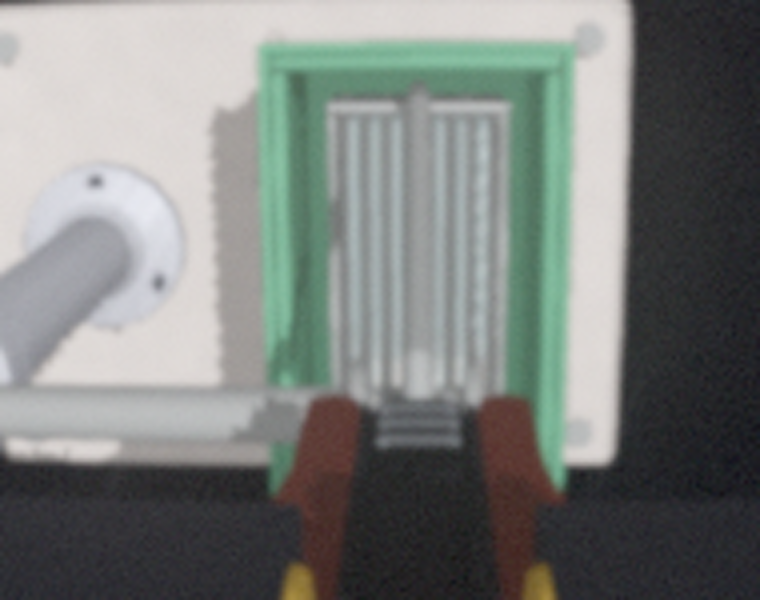

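View pics/s8c.png

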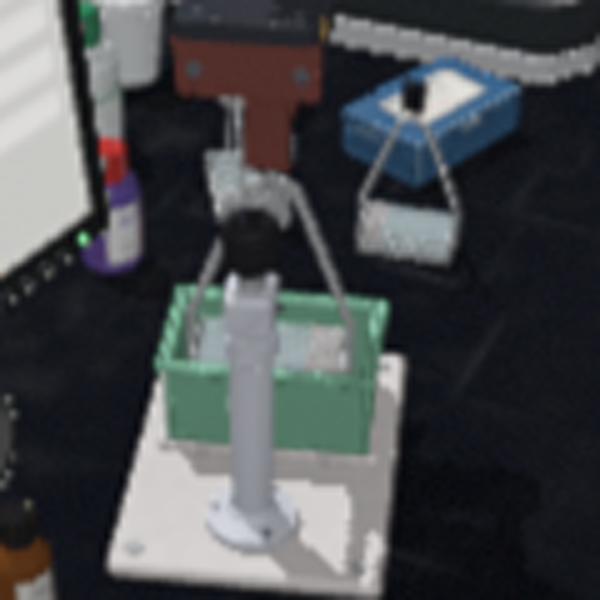

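Request:
arm_command(
  motion=[
    [1, 0, 0, 3, 0, 0, 0],
    [1, 0, 0, 3, 0, 0, 0],
    [1, 0, 0, 0, 0, 0, 0],
  ],
)

```text
t: 8.82
tcp_pos: [0.5453, 0.0202, 0.1711]
tcp_rot: [[0.947, 0.322, -0.001], [0.322, -0.947, 0.0], [-0.001, -0.0, -1.0]]
ft_force: [1.0, 0.4, -1.8]
width: 0.161
```

Request:
arm_command(
  motion=[
    [1, 0, 0, 1, 0, 0, 0],
    [1, 0, 0, 1, 0, 0, 0],
    [1, 0, 0, 0, 0, 0, 0],
  ],
)

```text
t: 9.07
tcp_pos: [0.5454, 0.0202, 0.1705]
tcp_rot: [[0.947, 0.322, 0.001], [0.322, -0.947, 0.0], [0.001, 0.0, -1.0]]
ft_force: [-2.2, 0.1, 0.5]
width: 0.162
```

Run:
```python
from h import *
for i in range(3): need((.542,.018,.170),19)
im=grab('side','s9');save('s9c',cv2.resize(im[150:270,200:320],None,fx=5,fy=5,interpolation=2))
```

```text
t 9.07 tcp [0.5454 0.0202 0.1705] d_tool [-4.   1.   0.5] rot [ 0.02 -0.05 -0.19] F [-2.2  0.1  0.5] w 14.3 q [-1. -3. 85.  0. 99. 70.]
t 9.07 tcp [0.5454 0.0202 0.1705] d_tool [-4.   1.   0.5] rot [ 0.02 -0.05 -0.19] F [-2.2  0.1  0.5] w 14.3 q [-1. -3. 85.  0. 99. 70.]
t 9.07 tcp [0.5454 0.0202 0.1705] d_tool [-4.   1.   0.5] rot [ 0.02 -0.05 -0.19] F [-2.2  0.1  0.5] w 14.3 q [-1. -3. 85.  0. 99. 70.]
```

View pics/s9c.png

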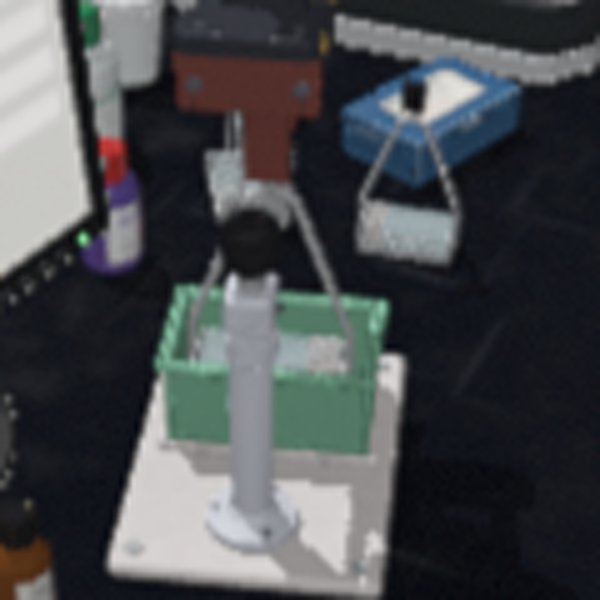

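Request:
arm_command(
  motion=[
    [1, 0, 0, -2, 0, 0, 0],
    [1, -3, 0, 0, 0, 0, 0],
    [1, 0, 0, 1, 0, 0, 0],
    [1, 0, 0, 1, 0, 0, 0],
    [1, 0, 0, 0, 0, 0, 0],
  ],
)

```text
t: 9.53
tcp_pos: [0.5429, 0.0193, 0.1708]
tcp_rot: [[0.947, 0.322, 0.002], [0.322, -0.947, 0.0], [0.002, 0.001, -1.0]]
ft_force: [-0.3, -0.1, 4.2]
width: 0.158
```

Request:
arm_command(
  motion=[
    [1, 0, 0, 0.5, 0, 0, 0],
    [1, 0, 0, 0, 0, 0, 0],
    [1, 0, 0, 0, 0, 0, 0],
  ],
)

```text
t: 9.78
tcp_pos: [0.543, 0.0192, 0.1707]
tcp_rot: [[0.947, 0.322, 0.002], [0.322, -0.947, -0.0], [0.002, 0.001, -1.0]]
ft_force: [-1.1, 0.2, 6.4]
width: 0.161
```

Request:
arm_command(
  motion=[
    [1, 0, 0, -1.2, 0, 0, 0],
    [1, 0, 0, 0, 0, 0, 0],
    [0.2, 0, 0, 0, 0, 0, 0],
    [0, 0, 0, 0, 0, 0, 0],
    [-0.2, 0, 0, 0, 0, 0, 0],
  ],
)

```text
t: 10.2
tcp_pos: [0.5424, 0.0192, 0.1697]
tcp_rot: [[0.947, 0.322, -0.001], [0.322, -0.947, -0.0], [-0.001, -0.0, -1.0]]
ft_force: [-0.4, -0.8, -0.5]
width: 0.346
```

Request:
arm_command(
  motion=[
    [-0.2, 0, 0, 0, 0, 0, 0],
    [-0.2, 0, 0, 0, 0, 0, 0],
    [-0.2, 0, 0, -10, 0, 0, 0],
    [-0.2, 0, 0, -20, 0, 0, 0],
    [-0.2, 0, 0, -30, 0, 0, 0],
  ],
)

```text
t: 10.62
tcp_pos: [0.5414, 0.0193, 0.2286]
tcp_rot: [[0.947, 0.322, -0.005], [0.322, -0.947, 0.0], [-0.005, -0.002, -1.0]]
ft_force: [0.3, 0.2, -0.6]
width: 0.6
```

Request:
arm_command(
  motion=[
    [-0.5, 0, 0, -20, 0, 0, 0],
    [-0.5, 0, 0, 0, 0, 0, 0],
  ],
)

```text
t: 10.78
tcp_pos: [0.5439, 0.0192, 0.2568]
tcp_rot: [[0.947, 0.322, 0.009], [0.322, -0.947, -0.0], [0.008, 0.003, -1.0]]
ft_force: [0.2, 0.2, 0.4]
width: 0.713
```

Run:
```python
from h import *
need((.513,.1032,.26),19)
im=grab('wrist','w10')
im=grab('side','s10');save('s10c',cv2.resize(im[150:270,200:320],None,fx=5,fy=5,interpolation=2))
d=cal('w10');print(proj(d,(.513,.1032,.2)))
```

```text
t 10.78 tcp [0.5439 0.0192 0.2568] d_tool [ -2.2 -89.5  -3.5] rot [ 0.18 -0.48 -0.19] F [0.2 0.2 0.4] w 62.7 q [ -2.  -3.  76.   0. 107.  70.]
(np.float64(144.93043112167408), np.float64(210.0275668047814))
```

View pics/w10.png

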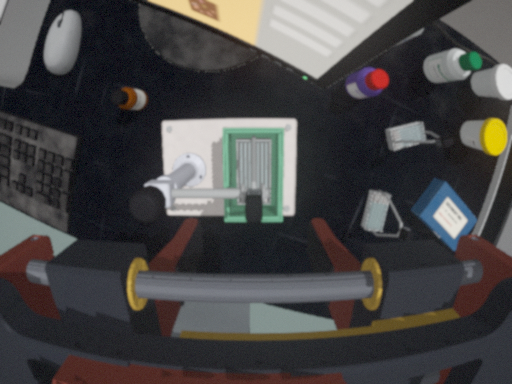

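View pics/s10c.png

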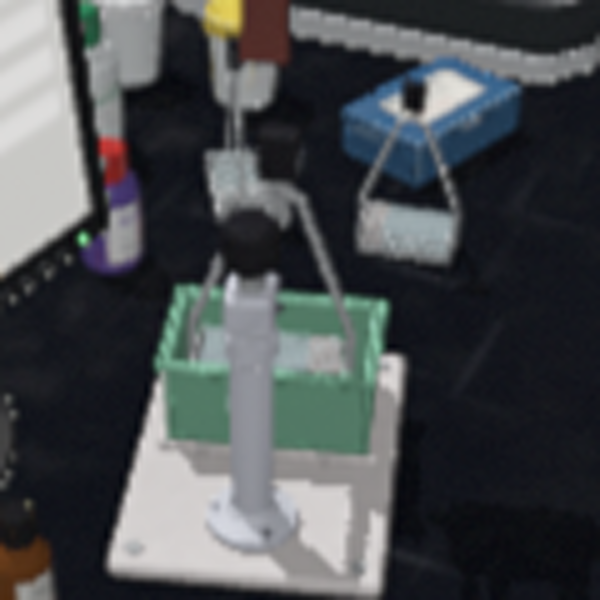

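Request:
arm_command(
  motion=[
    [-0.4, 0, -18, 0, 0, 0, 0],
    [-0.4, -1, -18, 0, 0, 0, 0],
    [-0.4, -1, -18, 0, 0, 0, 0],
    [-0.4, 0, -18, 0, 0, 0, 0],
    [-0.4, 0, -17, 0, 0, 0, 0],
  ],
)

```text
t: 11.3
tcp_pos: [0.511, 0.1036, 0.2483]
tcp_rot: [[0.947, 0.322, -0.003], [0.322, -0.947, -0.0], [-0.003, -0.001, -1.0]]
ft_force: [-0.1, -0.4, 0.5]
width: 0.7
```

Request:
arm_command(
  motion=[
    [-0.4, 0, 0, 15, 0, 0, 0],
    [-0.4, 0, 0, 0, 0, 0, 0],
  ],
)

```text
t: 11.47
tcp_pos: [0.5106, 0.1036, 0.2313]
tcp_rot: [[0.946, 0.324, -0.006], [0.324, -0.946, -0.001], [-0.006, -0.001, -1.0]]
ft_force: [-1.2, -0.1, -0.1]
width: 0.701
```

Run:
```python
from h import *
need((.5134,.104,.171),19)
im=grab('wrist','w11');save('w11c',cv2.resize(im[80:300,120:400],None,fx=2.7,fy=2.7))
d=cal('w11');print((np.array(proj(d,(.5134,.104,.2)))-[120,80])*2.7)
```

```text
t 11.47 tcp [0.5106 0.1036 0.2313] d_tool [ 3.1  0.6 60.3] rot [-0.07  0.33 -0.1 ] F [-1.2 -0.1 -0.1] w 61.7 q [  8.  -7.  81.   0. 106.  79.]
[367.70994311 362.32086173]
```

View pics/w11c.png

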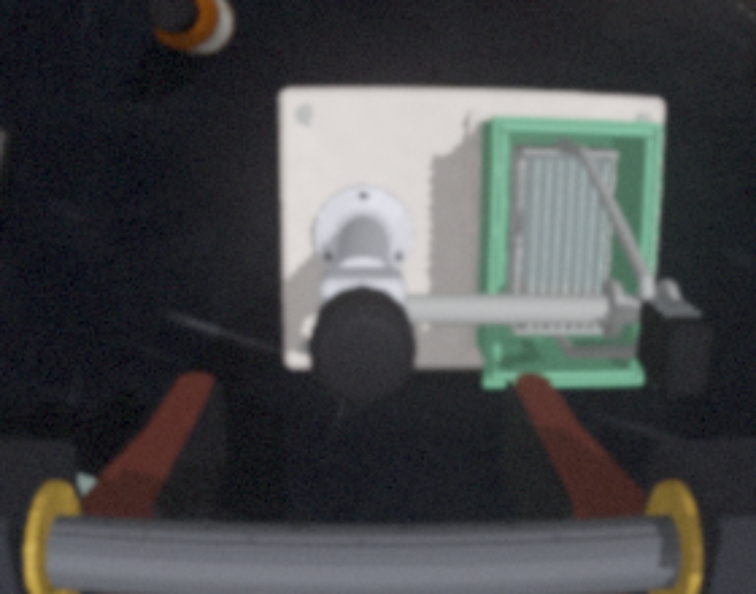

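Request:
arm_command(
  motion=[
    [-0.4, 4, 0, 10, 0, 0.3, 0],
    [-0.4, 0, 0, 18, 0, 0, 0],
    [-0.4, 0, 0, 18, 0, 0, 0],
    [-0.4, 0, 0, 12, 0, 0, 0],
    [-0.4, 0, 0, 0, 0, 0, 0],
  ],
)

```text
t: 11.93
tcp_pos: [0.5149, 0.1036, 0.1735]
tcp_rot: [[0.947, 0.322, -0.001], [0.322, -0.947, 0.001], [-0.0, -0.001, -1.0]]
ft_force: [-0.3, -0.3, -1.1]
width: 0.701
```

Run:
```python
from h import *
need((.5134,.104,.17),19)
im=grab('wrist','w12');save('w12c',cv2.resize(im[80:300,120:400],None,fx=2.7,fy=2.7))
im=grab('side','s12');save('s12c',cv2.resize(im[120:270,190:340],None,fx=4,fy=4,interpolation=2))
```

```text
t 11.93 tcp [0.5149 0.1036 0.1735] d_tool [-1.3 -0.8  3.5] rot [-0.06  0.02 -0.24] F [-0.3 -0.3 -1.1] w 61.7 q [ 8. -7. 87.  0. 99. 79.]
```

View pics/w12c.png

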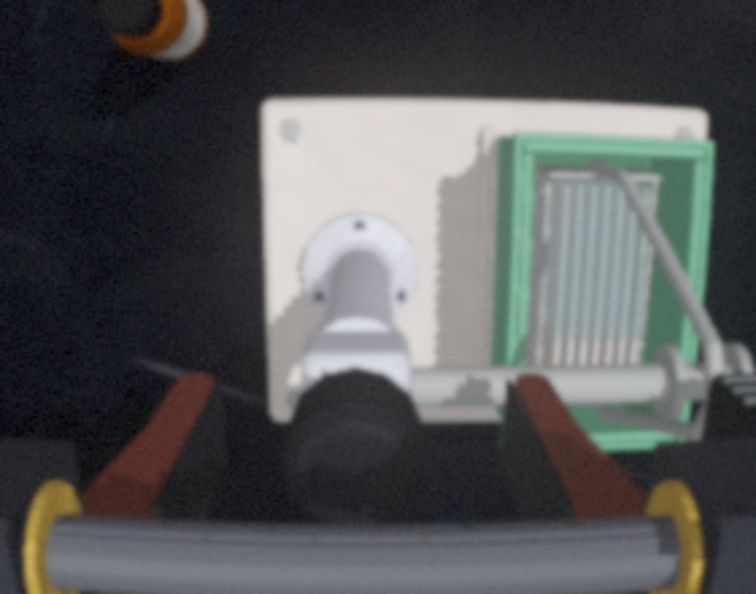

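View pics/s12c.png

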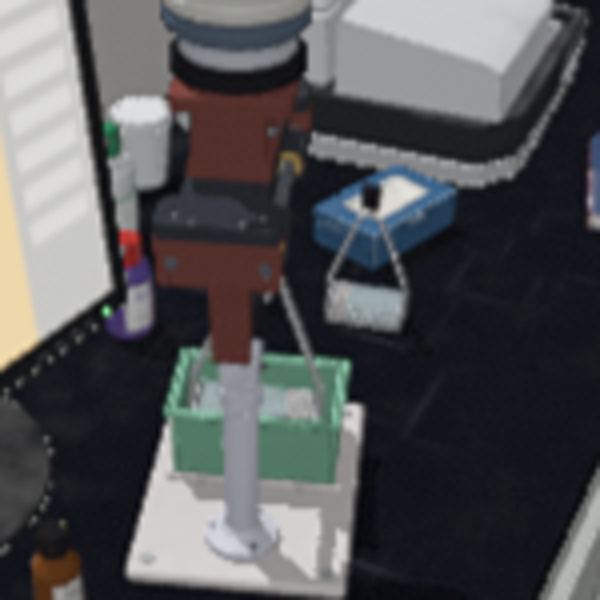

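Request:
arm_command(
  grip_force=40,
  motion=[
    [-0.3, -0.5, -1.5, 3, 0, 0, 0],
    [1, 0, 0, 0, 0, 0, 0],
    [1, 0, 0, 0, 0, 0, 0],
    [1, 0, 0, 0, 0, 0, 0],
    [1, 0, 0, 0, 0, 0, 0],
  ],
)

```text
t: 12.45
tcp_pos: [0.5152, 0.1056, 0.1749]
tcp_rot: [[0.947, 0.323, 0.006], [0.323, -0.947, 0.002], [0.006, 0.0, -1.0]]
ft_force: [0.3, -0.5, 0.5]
width: 0.386
```

Request:
arm_command(
  motion=[
    [1, 0, 0, 0, 0, 0, 0],
    [1, 0, 0, 0, 0, 0, 0],
    [1, 0, 0, 0, 0, 0, 0],
  ],
)

```text
t: 12.7
tcp_pos: [0.5152, 0.1055, 0.1747]
tcp_rot: [[0.947, 0.322, 0.006], [0.322, -0.947, 0.002], [0.006, 0.0, -1.0]]
ft_force: [-0.2, 0.2, 1.8]
width: 0.318
```

Request:
arm_command(
  motion=[
    [1, 0, 0, -3, 0, 0, 0],
    [1, 0, 0, -6, 0, 0, 0],
    [1, 0, 0, -8, 0, 0, 0],
    [1, 0, 0, -8, 0, 0, 0],
    [1, 0, 0, -8, 0, 0, 0],
  ],
)

```text
t: 13.12
tcp_pos: [0.5151, 0.1055, 0.2057]
tcp_rot: [[0.947, 0.322, 0.003], [0.322, -0.947, 0.002], [0.004, -0.0, -1.0]]
ft_force: [5.4, 0.4, -10.4]
width: 0.313
```

Request:
arm_command(
  motion=[
    [1, 0, 0, -8, 0, 0, 0],
    [1, 0, 0, -5, 0, 0, 0],
    [1, 0, 0, 0, 0, 0, 0],
    [1, 0, 0, 0, 0, 0, 0],
  ],
)

```text
t: 13.45
tcp_pos: [0.5151, 0.1055, 0.2188]
tcp_rot: [[0.947, 0.322, 0.004], [0.322, -0.947, 0.002], [0.004, -0.0, -1.0]]
ft_force: [5.6, 0.8, -11.1]
width: 0.317
```

Run:
```python
from h import *
need((.5152,.1055,.2357),19)
im=grab('side','s13');save('s13c',cv2.resize(im[170:250,210:320],None,fx=7,fy=7,interpolation=2))
```

```text
t 13.45 tcp [0.5151 0.1055 0.2188] d_tool [  0.2   0.  -16.9] rot [-0.02 -0.24 -0.19] F [  5.6   0.8 -11.1] w 27.9 q [  8.  -6.  83.   0. 104.  79.]
```

View pics/s13c.png

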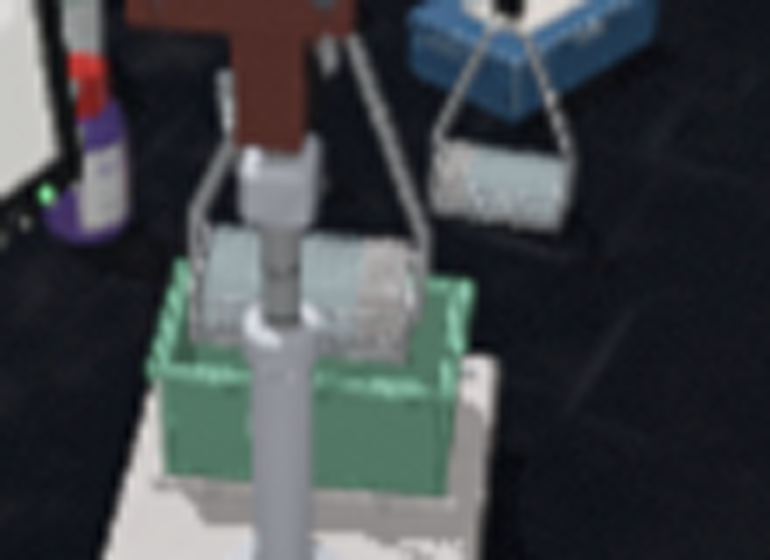

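Request:
arm_command(
  motion=[
    [1, 0.5, 0, -5, 0, 0, 0],
    [1, 0.5, 0, -5, 0, 0, 0],
    [1, 0, 0, -4, 0, 0, 0],
    [1, 0, 0, -2.5, 0, 0, 0],
    [1, 0, 0, 0, 0, 0, 0],
  ],
)

```text
t: 13.92
tcp_pos: [0.5152, 0.1055, 0.2365]
tcp_rot: [[0.947, 0.322, 0.003], [0.322, -0.947, 0.001], [0.003, -0.0, -1.0]]
ft_force: [0.4, -0.5, -12.5]
width: 0.319
```

Request:
arm_command(
  motion=[
    [1, 0, 0, 0, 0, 0, 0],
    [1, 0, 0, 0, 0, 0, 0],
  ],
)

```text
t: 14.08
tcp_pos: [0.5152, 0.1055, 0.2363]
tcp_rot: [[0.947, 0.322, 0.003], [0.322, -0.947, 0.001], [0.003, -0.0, -1.0]]
ft_force: [-0.9, -1.8, -12.1]
width: 0.314
```

Run:
```python
from h import *
need((.5152,.1055,.2357),19)
im=grab('side','s14');save('s14c',cv2.resize(im[165:230,220:300],None,fx=9,fy=9,interpolation=2))
```

```text
t 14.08 tcp [0.5152 0.1055 0.2363] d_tool [0.  0.  0.6] rot [-0.01 -0.2  -0.2 ] F [ -0.9  -1.8 -12.1] w 27.7 q [  8.  -6.  80.   0. 106.  79.]
```

View pics/s14c.png

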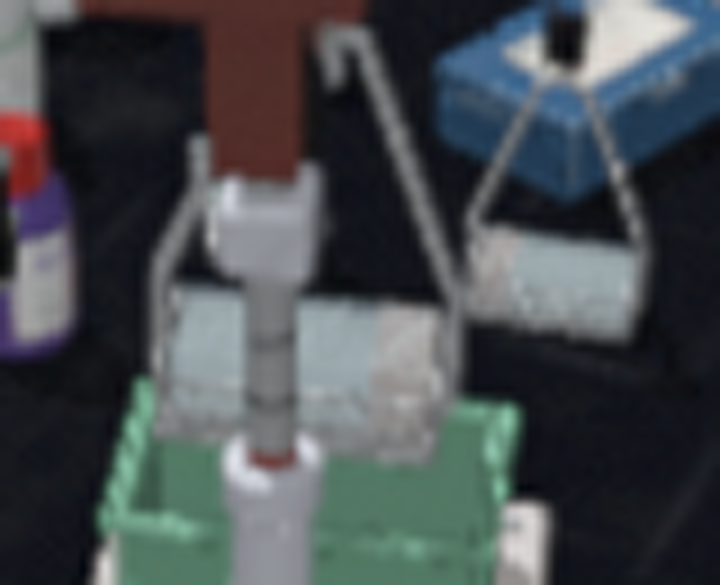

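Run:
```python
from h import *
d=cal('s14');im=d['im']
A=np.array([.5140,.1040])
# rod front surface toward camera ; radius ~ from width
o,_=ray(d,250,215); v=o[:2]-A; v/=np.linalg.norm(v)
for r in(0,.0035):
  P=A+v*r
  for z in(.135,.139,.155,.175,.16,.18): q=proj(d,(*P,z));print(r,z,np.round(q,2),'crop row',(q[1]-165)*9)
big=im[195:222,240:262];print(big[:,9:12].mean(1).astype(int).tolist())
cc=cv2.resize(im[190:225,235:270],None,fx=16,fy=16,interpolation=0);save('s14d',cc)
```

```text
0 0.135 [249.85 215.8 ] crop row 457.2244548065928
0 0.139 [249.84 214.49] crop row 445.36965983320476
0 0.155 [249.81 209.15] crop row 397.3771642617492
0 0.175 [249.77 202.34] crop row 336.0650105737515
0 0.16 [249.8  207.47] crop row 382.188538529703
0 0.18 [249.76 200.61] crop row 320.5017653079723
0.0035 0.135 [249.86 216.68] crop row 465.11542798236246
0.0035 0.139 [249.85 215.36] crop row 453.24118487392604
0.0035 0.155 [249.82 210.02] crop row 405.16807767375985
0.0035 0.175 [249.78 203.19] crop row 343.74855617705964
0.0035 0.16 [249.81 208.33] crop row 389.953312369306
0.0035 0.18 [249.77 201.46] crop row 328.15727443335135
[[136, 137, 144], [123, 125, 129], [116, 118, 120], [116, 117, 119], [116, 117, 119], [116, 118, 120], [115, 117, 119], [100, 101, 103], [97, 98, 100], [110, 112, 114], [116, 118, 119], [116, 118, 119], [116, 118, 120], [115, 118, 119], [99, 101, 102], [98, 99, 101], [111, 113, 115], [116, 118, 120], [116, 118, 120], [115, 117, 118], [111, 91, 91], [110, 70, 70], [139, 133, 139], [167, 169, 176], [158, 161, 168], [146, 147, 155], [145, 147, 154]]
```

View pics/s14d.png

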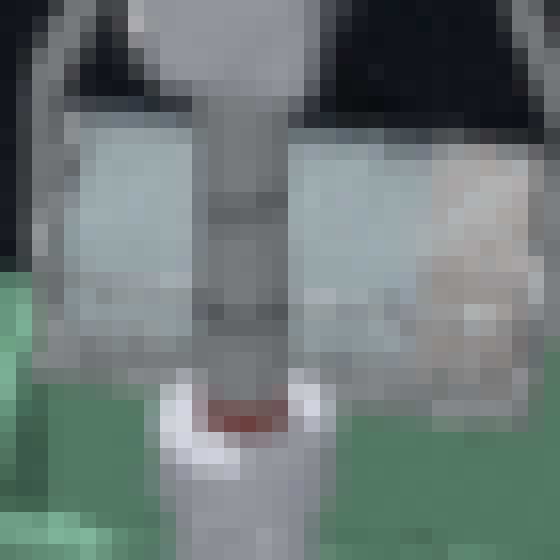

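Request:
arm_command(
  motion=[
    [1, 0, 0, -1.3, 0, 0, 0],
    [1, 0, 0, 0, 0, 0, 0],
    [1, 0, 0, 0, 0, 0, 0],
    [1, 0, 0, 0, 0, 0, 0],
    [1, 0, 0, 0, 0, 0, 0],
  ],
)

```text
t: 14.55
tcp_pos: [0.5153, 0.1055, 0.238]
tcp_rot: [[0.947, 0.322, 0.004], [0.322, -0.947, 0.001], [0.004, -0.0, -1.0]]
ft_force: [-3.2, -3.3, -13.5]
width: 0.32
```

Run:
```python
from h import *
need((.5152,.1055,.2377),19)
ims=[manip.get_image('side').astype(float) for _ in range(3)]
im=np.mean(ims,0).astype(np.uint8);print(im[195:222,249:252].mean(1).astype(int).tolist())
save('s15d',cv2.resize(im[165:230,220:300],None,fx=9,fy=9,interpolation=2))
grab('wrist','w15'); need((.5152,.1055,.2377),19)
```

```text
t 14.55 tcp [0.5153 0.1055 0.238 ] d_tool [-0.1  0.   0.3] rot [-0.   -0.23 -0.2 ] F [ -3.2  -3.3 -13.5] w 28.1 q [  8.  -6.  80.   0. 106.  79.]
[[126, 128, 133], [115, 117, 119], [116, 117, 119], [116, 117, 119], [116, 117, 119], [116, 117, 119], [114, 116, 117], [93, 94, 96], [103, 104, 106], [115, 117, 118], [116, 118, 119], [116, 117, 119], [116, 118, 120], [114, 117, 118], [97, 100, 101], [105, 107, 108], [115, 118, 119], [116, 118, 120], [115, 118, 119], [114, 109, 110], [108, 72, 73], [111, 89, 90], [140, 141, 146], [167, 169, 176], [158, 160, 168], [145, 147, 155], [145, 147, 154]]
t 14.75 tcp [0.5152 0.1056 0.238 ] d_tool [-0.1  0.   0.3] rot [-0.   -0.23 -0.19] F [ -5.1  -3.2 -13.4] w 27.8 q [  8.  -6.  80.   0. 106.  79.]
```

View pics/s15d.png

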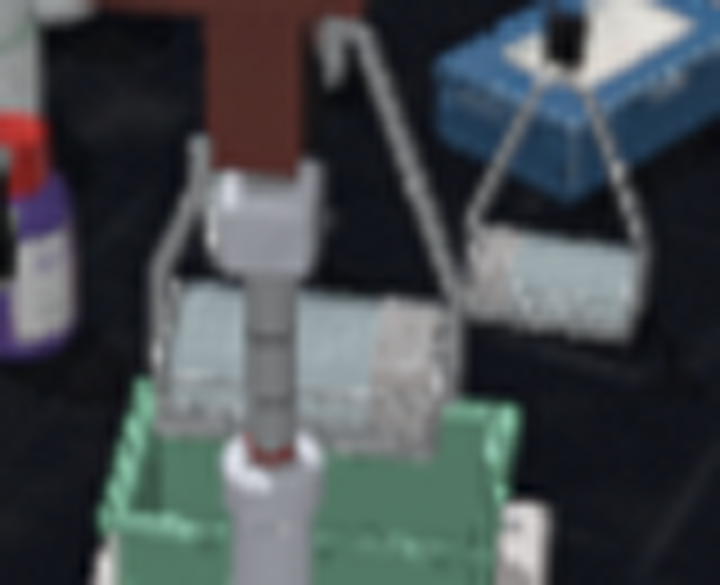

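View pics/w15.png

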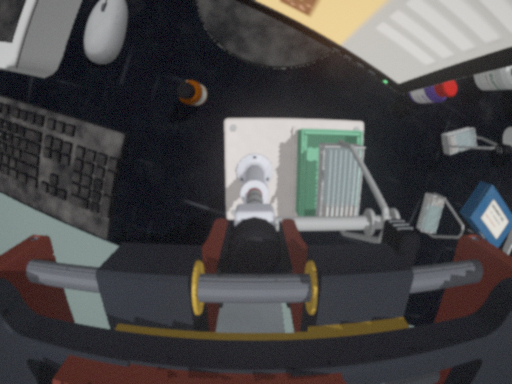

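Request:
arm_command(
  motion=[
    [1, -0.4, 0, 0, 0, 0, 0],
    [1, 0, 0, 0, 0, 0, 0],
    [1, 0, 0, 0, 0, 0, 0],
    [1, 0, 0, 0, 0, 0, 0],
    [1, 0, 0, 0, 0, 0, 0],
  ],
)

```text
t: 15.17
tcp_pos: [0.5152, 0.1056, 0.2381]
tcp_rot: [[0.947, 0.322, 0.005], [0.322, -0.947, 0.002], [0.005, -0.0, -1.0]]
ft_force: [-3.3, -2.6, -13.7]
width: 0.317
```

Request:
arm_command(
  motion=[
    [1, 0, 0, 0, 0, 0, 0],
    [1, 0, 0, 0, 0, 0, 0],
    [1, 0, 0, 0, 0, 0, 0],
    [1, 0, 0, 0, 0, 0, 0],
    [1, 0, 0, 0, 0, 0, 0],
  ],
)

```text
t: 15.58
tcp_pos: [0.5153, 0.1056, 0.2381]
tcp_rot: [[0.947, 0.322, 0.005], [0.322, -0.947, 0.002], [0.005, 0.0, -1.0]]
ft_force: [-3.9, -2.7, -12.4]
width: 0.315
```

Run:
```python
from h import *
im=grab('side','s16');save('s16d',cv2.resize(im[165:230,220:300],None,fx=9,fy=9,interpolation=2))
need((.5152,.1055,.2377),19);print(im[195:222,249:252].mean(1).astype(int)[18:24].tolist())
```

```text
t 15.63 tcp [0.5153 0.1055 0.2381] d_tool [-0.1  0.   0.4] rot [ 0.   -0.29 -0.19] F [ -3.5  -2.8 -13.1] w 28.0 q [  8.  -6.  80.   0. 106.  79.]
[[116, 118, 119], [113, 105, 106], [108, 68, 69], [112, 90, 91], [141, 141, 146], [167, 169, 176]]
```

View pics/s16d.png

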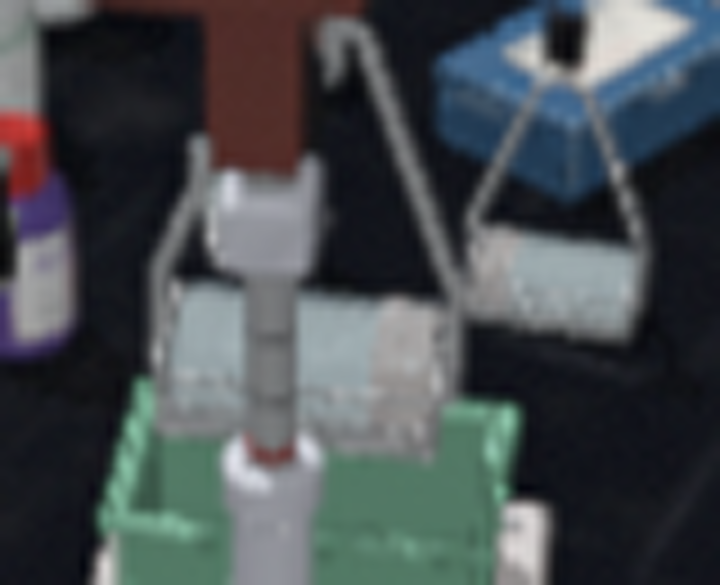

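Everything is steady: the ring is just out of the collar (rod at about 0.063), and the carrier hangs level above the rim. Handing in.

```bash
python3 -c "
from station import manip
print(manip.finish_job())"
```

```text
the job is handed in; nothing more can be done
None
```

I hung the large (92 mm) slide carrier on the cross bar between the flanges. Then I gripped the black knob with a 40 N grip and drew the rod up. The job was handed in at about 15.6 s with the arm still holding the knob.

**Last checks**
- **Rod height:** the tool rose 63.4 mm from where it gripped the knob, so the rod is at about 0.063 if the grip did not slip. The load of about 13 N fits that. In the side view the red ring sits just above the collar lip, but one pixel there is about 3 mm, so the height is only good to about 1.5 mm.
- **Carrier:** it hangs upright, with slides still in the rack. By calculation its underside is about 20 mm above the dish rim.
- **Bystanders:** I did not touch the slide box or the two bottles. They were in place when last seen, but I did not re-measure them at the end.

**Things that disagreed**
- My first camera estimate of the carrier's grip was about 3 mm off. I corrected it from the wrist view before gripping.
- When I first lowered the bail it touched the bar about 3 mm off-centre, with a 2 N sideways force. I lifted, shifted and reseated it.
- A sideways force of about 4 N remained on the knob at the end; a small shift only partly relieved it.
- The knob is gripped about 8 mm above its centre, higher than I planned, but the hold was steady.

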